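# Load a backplate on the indexing drill jig and lock it one hole on

## Task

Lower the two-hole aluminium backplate over the two locating pins of the jig's sled until it lies flush, and let go of it. Then pull up the sled's lock plunger by its knob, slide the sled to the next index hole towards the drill guide and let the pin drop fully home. Finish while holding: keep your grip on the knob with the pin down in that hole, the backplate still flush on its pins, and leave the other loose things on the bench where they are.

Things in the scene. Friction and masses are not known exactly. Their poses are not given: they have to be found in the camera images.
- rail: Base of the jig, fixed on the bench: an aluminium bar 44 wide, 400 long (along its own y), 20 high, and beside it (centre line 85 mm to its own +x) a parallel steel index strip 30 wide, 24 high, with five round 13 mm index holes every 60 mm along y (y = -120, -60, 0, 60, 120). Steel feet 8 high join the two at y = -185 and 185. Origin: on the bench, under the middle of the aluminium bar. x across, y along the slide, z up; it is turned about z differently each time.
- sled_deck (a point): Point on the sled, the dark steel slide on the rail: centre of its flat deck top, 40 mm above the bench, axes parallel to the rail's. Deck 44 (x) by 150 (y) mm; an arm 44 wide, same top height, reaches from it to x = +102 and carries the lock plunger at x = +85, y = 0. Two steel locating pins stand on the deck at x = 0, y = -30 and +30: 10 mm diameter, 22 tall, the top 7 mm tapered to 5 mm.
- sled (a joint): Slide of the sled along the rail's y, m, positive to the rail's +y, range -0.125 to 0.125. It starts locked near 0, in the middle index hole; the neighbouring holes are at +0.06 and -0.06. Needs about 2 N to slide. The 10 mm lock pin has 1.5 mm play to each side in a hole.
- plunger (a joint): Height of the spring-loaded lock plunger (pin and knob together) above fully home, m, 0 to 0.022. 0: pin 14 mm deep in an index hole, sled locked. Above 0.014: pin clear of the strip, sled free to slide. The spring pushes it down with 4.5 N at 0 rising to 11 N at 0.022; let down between holes the pin rides on the strip.
- knob: Black round pull knob on the plunger: upright cylinder 32 mm diameter, 20 high. Origin: its centre, 32 mm above the deck when home (72 mm above the bench), z up. Below it a 14 mm neck, free for 14 mm above the arm's 8 mm high collar. 39 mm separate its side from the seated plate's long edge, so take it from above with the fingers on its two sides along the rail's y.
- plate: Loose aluminium backplate, 60 (x) by 130 (y) by 15 (z) mm, about 0.3 kg, lying flat on the bench. Two 13 mm through holes on its long centre line at y = -30 and +30; same either way round. Origin: centre of its underside. It overhangs the deck by 8 mm on both long sides when seated, so it can be held across its 60 mm width all the way down. Seated: its origin lies at point sled_deck, its y along the rail's y.
- guide: Drill guide fixed on the bench beside one end of the rail: steel foot 46 by 46 by 10, 18 mm post, 98 high, and an arm at 78 to 94 mm height, to its own +x, carrying a 24 mm round drill bush (71 to 101 mm high) 75 mm from the post, over the rail's centre line. Origin: under the post's foot, at x = -75 and either y = +108 or y = -108 in the rail's frame (it differs each time): the sled must go to this side. The seated plate and pins pass below the bush.
- post: Plain short steel rest post with a rubber cap, fixed, 56 high, same foot, no arm: it stands where the guide could be, on the other side. Not used.
- offcut: Loose plain aluminium offcut without holes, 50 by 90 by 15 mm, flat on the bench; it and the plate swap places. Origin: centre of its underside. Leave alone.
- oil: Loose white oil bottle, 54 mm diameter, 130 high. Origin: centre of its underside. Leave alone.
- spanner: Loose steel spanner 180 mm long, lying on the bench beyond the jig. Origin: under the middle of its length. Leave alone.
There are look-alikes about, which are no part of the job. What is shaped like the plate but orange or yellow is not meant.

How it is judged:
By the outcome, as a careful person would: the job done as asked, in the order asked, and still so for the second after the job is handed in, while the arm keeps its last pose, push and grip.
It also fails if it takes over 61 s, if anything falls off the work surface, if the arm or the gripper's body presses on something with over 40 N, if the wrist force passes 120 N, or if a joint passes its speed limit or range.

## Robot

A 7-joint arm with a two-finger parallel gripper is mounted at the origin on the work surface. World frame = base frame: x ahead of the robot, y to its left, z up, the work surface at z = 0. Lengths are in m, angles in rad, forces in N, time in s.
With the tool pointing down it reaches from about 0.35 to 0.9 m from the base axis. Payload 8.1 kg.
Tool frame: the origin (TCP) lies between the finger pads; the fingertips stand ahead of it and the grasp point (between the pads) is the TCP (arm.nose_length is the z of the fingertips in the tool frame, in m); z points along the fingers, y is the line along which they close (so a half turn about z gives the same grasp; the last joint's range is limited). The gripper opens to 92 mm and grips with 3 to 60 N. Pads are 19 mm wide; open, the fingers measure 130 mm over their backs; the gripper's body (75 mm by 190 mm) begins 47 mm behind the grasp point.
Start: joints at [-1.404, 0.434, 0.025, 1.573, -0.012, 1.134, -0.075], TCP at [0.167, 0.602, 0.225] pointing down, gripper open.
Joint ranges: [-2.62, 2.62], [-0.44, 2.09], [-1.27, 1.32], [0.08, 2.57], [-1.32, 4.46], [0.12, 2], [-2.74, 2.74]. Speed limits (rad/s): [2.22, 2.22, 3.01, 3.01, 3.14, 3.14, 3.14].

## Interface

Orientations are given as a rotation vector (axis times angle).
In Python, from cell import sensors, optics, arm gives the robot as it stands.
- The arm moves only by the tool arm_command, never from a script. Its argument "deltas" is one flat list of numbers, 7 for each row, row after row: the turn, a rotation vector about the world's x, y, z as a fraction of full scale, then the shift along the world's x, y, z as a fraction of full scale, then the finger opening in mm, from 0 to 91.8. In form: [wx, wy, wz, dx, dy, dz, fingers, wx, wy, wz, dx, dy, dz, fingers, ...]. A call has 1 to 20 rows; each row is the pose to reach, as a shift and turn from the pose commanded when the call began; what a row does not reach only later rows make up. Full scale, the value 1, is 1 m for a shift and 90 degrees for a turn. A row lasts 1/10 s, in which the tool goes at most 50 mm and 8.59 degrees, less where a joint would pass 70% of its speed; a pose out of reach is approached as far as the arm can. A call with a number of a shift or a turn outside -1 to 1 is refused whole. A call with a gripper value outside its range is refused whole. The fingers move at their own pace and stop on an object; "force" is the grip in N (left out, the last holds). Time passes only in rows, so rows that repeat a pose let the fingers close. It gives the time, the measured TCP pose, the force, the opening and the grip force at its end, in the units of the state.
- sensors.observe(): the state, without advancing time (a new reading comes with each control period).
- optics.get_image(name): name is "side" or "top" or "wrist"; returns the picture (480x640x3 uint8, blue, green, red); there is no depth.
- optics.calibration(name): a dict with "camera_matrix" (3x3 intrinsics, pixels), "D" ([k1, k2, p1, p2, k3] as OpenCV has them; the pictures are not rectified), "rvec" (rotation vector, rad) and "tvec" (3), from world to camera coordinates, as OpenCV has them. Camera axes: x right, y down, z forward; pixel columns grow to the right and rows downward; lengths in m; the calibration is good to about 2 mm. A picture is of the moment at which its call begins: read the wrist's pose just before it. calibration takes no time and is no camera call; for the wrist camera it gives the pose at the moment of the call.
- arm.sign_off(): hands the job in; it is judged then, once.
The state is a dict: "clock": time; "joints": joint angles; "dq": joint speeds; "joint_efforts": joint torques, N m; "position": TCP position; "ee_rot": TCP orientation; "force": force on the tool from outside, world axes, zero at the start; "ft_torque": the same for the moment, N m; "width": opening from 0.0 (shut) to 1.0 (fully open); "gripper_force": force on a finger pad.
Only numpy, scipy, OpenCV 4.12 (cv2) and the standard library are available. Lean on these libraries where they do the work, as an engineer would, in place of code of your own. Each camera call takes 0.05 s, during which the arm holds its last target. There are 200 camera calls.

## Working session

There is one attempt and no reset: what is moved stays moved. The work goes in short steps, Python scripts to look and compute and a tool call to move; the robot and the scene stay as the last step left them, time stands still between calls to the robot, and variables do not carry over. Pictures are saved under pics/ and viewed, at most 10 in all, crops included, and the job is handed in when it is done.

Besides the shell and the picture viewer there is one more tool, called after "Call:" by a JSON object that holds its "name" and its "arguments", one argument or row to a line. arm_command: Moves the arm, as the interface text tells. Its arguments: {"type":"object","properties":{"deltas":{"type":"array","items":{"type":"number"}},"force":{"type":"number"}},"required":["deltas"]}

```bash
ls; mkdir -p pics
python3 - <<'E'
from cell import sensors, optics, arm
import cv2
s=sensors.observe(); print(s); print(arm.nose_length)
for n in ("side","top"):
    c=optics.calibration(n); print(n,c)
    cv2.imwrite(f"pics/{n}0.png",optics.get_image(n))
E
```

```text
pics
{'clock': 0.0, 'joints': array([-1.40361175,  0.43522933,  0.02496671,  1.57411726, -0.01159182,
        1.13398889, -0.07510447]), 'dq': array([-2.36705747e-04, -8.66108729e-04, -7.25890778e-05,  5.64175053e-04,
        7.57493209e-04, -2.18250162e-04,  6.06044653e-04]), 'joint_efforts': array([-6.19582206e-04, -6.67852378e+01,  9.84436311e-01, -3.14458394e+01,
       -6.06432371e-02,  4.25976701e-02,  1.54101986e-04]), 'position': array([0.16649339, 0.60187287, 0.22433317]), 'ee_rot': array([-4.22585375e-01, -3.11297408e+00,  2.50793134e-03]), 'force': array([-0.34875499, -0.5172692 , -0.1313327 ]), 'ft_torque': array([ 0.05744838,  0.03650482, -0.04288417]), 'gripper_force': 0.0, 'width': 0.9976144285381265}
0.019
side {'camera_matrix': array([[508.98923653,   0.        , 319.27728666],
       [  0.        , 508.98923653, 236.69368966],
       [  0.        ,   0.        ,   1.        ]]), 'D': array([-0.14533388,  0.        ,  0.        ,  0.        ,  0.        ]), 'rvec': array([ 2.08396789, -0.67943238,  0.39316529]), 'tvec': array([-0.39559397,  0.24973702,  0.86957498])}
top {'camera_matrix': array([[611.51390022,   0.        , 317.67350924],
       [  0.        , 611.51390022, 239.55713559],
       [  0.        ,   0.        ,   1.        ]]), 'D': array([-0.09042902,  0.        ,  0.        ,  0.        ,  0.        ]), 'rvec': array([ 2.13210266, -2.16474492,  0.13419273]), 'tvec': array([0.04719567, 0.52091388, 1.35619272])}
```

View pics/top0.png

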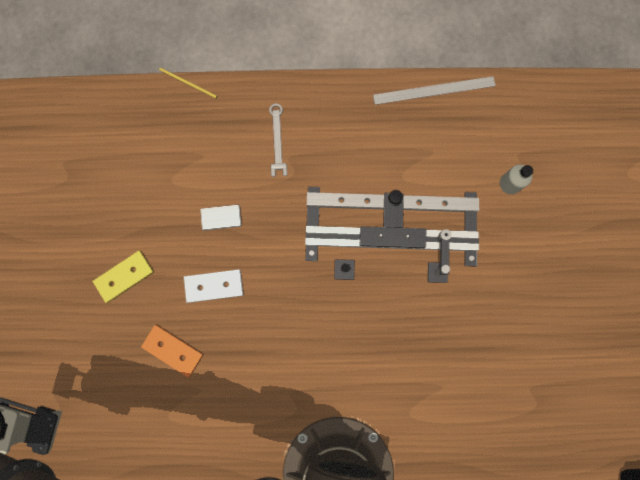

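View pics/side0.png

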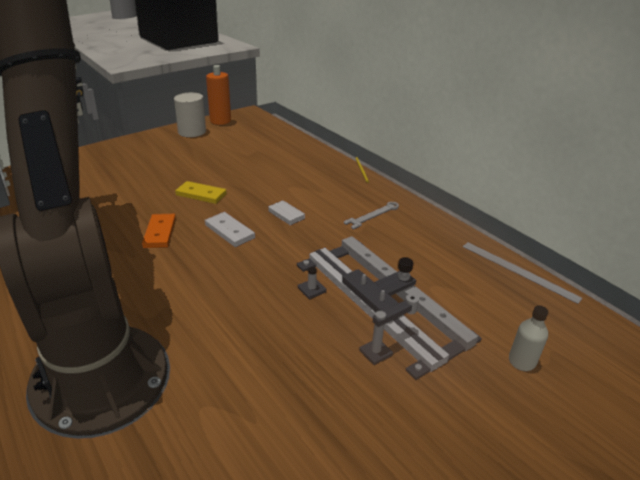

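Top view: the plate is at about (213,286) with holes at (200,288) and (226,284). The sled deck is at (394,237) with pins at (381,236) and (408,237), the knob is at (396,198), and the guide is on the image-right side at (438,270). The side view agrees. Next I measure from the top view.

```bash
cat > h.py <<'E'
import numpy as np, cv2
from scipy.spatial.transform import Rotation as R
def ray(c,px):
    p=cv2.undistortPoints(np.array(px,float).reshape(-1,1,2),c["camera_matrix"],c["D"]).reshape(-1,2)
    M=cv2.Rodrigues(np.array(c["rvec"]))[0]; o=-M.T@np.array(c["tvec"]).ravel()
    return o,np.c_[p,np.ones(len(p))]@M
def plane(c,px,z):
    o,d=ray(c,px); return o+d*((z-o[2])/d[:,2])[:,None]
def blobs(mask,amin,amax,box=None):
    m=mask.astype(np.uint8)
    if box: k=np.zeros_like(m); x0,y0,x1,y1=box; k[y0:y1,x0:x1]=1; m=m*k
    n,l,st,ce=cv2.connectedComponentsWithStats(m)
    return [(ce[i],st[i][4]) for i in range(1,n) if amin<=st[i][4]<=amax]
E
python3 - <<'E'
from h import *; from cell import optics
np.set_printoptions(precision=4,suppress=True)
c=optics.calibration("top"); im=cv2.imread("pics/top0.png"); hsv=cv2.cvtColor(im,cv2.COLOR_BGR2HSV)
g=im.max(2)
# plate
m=((hsv[...,1]<60)&(g>150)).astype(np.uint8); k=np.zeros_like(m);k[255:315,175:255]=1
cs=max(cv2.findContours(m*k,0,2)[0],key=cv2.contourArea)
r=cv2.minAreaRect(cs); b=plane(c,cv2.boxPoints(r),.015); print("plate",r,b.mean(0),np.linalg.norm(np.diff(b,axis=0),axis=1))
for q,a in blobs(g<120,5,80,(190,275,236,298)): print("hole",q,a,plane(c,[q],.015))
for q,a in blobs(g<110,5,90,(312,190,388,212))+blobs(g<110,5,90,(408,190,470,212)): print("idx",q,a,plane(c,[q],.024))
for q,a in blobs(g>110,1,30,(370,230,420,245)): print("pin",q,a,plane(c,[q],.062))
for q,a in blobs(g<45,60,400,(380,183,415,212)): print("knob",q,a,plane(c,[q],.082))
cv2.imwrite("pics/crop1.png",cv2.resize(im[180:290,290:490],None,fx=4,fy=4,interpolation=2))
E
```

```text
plate ((212.70863342285156, 285.6271057128906), (26.602773666381836, 57.096771240234375), 82.69424438476562) [0.4214 0.2821 0.015 ] [0.1321 0.0612 0.1314]
hole [198.4 286.8] 5 [[0.4191 0.315  0.015 ]]
idx [315.5 190.5] 16 [[0.6379 0.0427 0.024 ]]
idx [367.1667 199.3333] 6 [[ 0.6151 -0.0765  0.024 ]]
idx [325.75   207.5682] 88 [[0.5973 0.0196 0.024 ]]
idx [466.7778 194.037 ] 27 [[ 0.6243 -0.3088  0.024 ]]
idx [419.     200.8333] 6 [[ 0.6098 -0.1966  0.024 ]]
idx [445.125 202.25 ] 8 [[ 0.6056 -0.2572  0.024 ]]
idx [413. 209.] 11 [[ 0.5908 -0.1819  0.024 ]]
idx [437. 210.] 23 [[ 0.5876 -0.2375  0.024 ]]
idx [460.5 211. ] 18 [[ 0.5845 -0.2921  0.024 ]]
pin [380.5 235. ] 8 [[ 0.526  -0.1013  0.062 ]]
pin [407.125 235.875] 8 [[ 0.5231 -0.1608  0.062 ]]
knob [395.6087 197.4203] 69 [[ 0.6069 -0.1354  0.082 ]]
```

View pics/crop1.png

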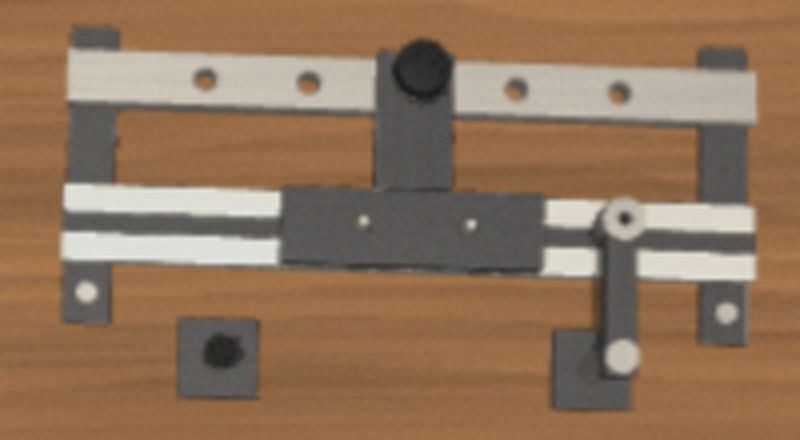

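Five checks agree: pin spacing is 59.6 mm (60 given), hole spacing fits 60 mm, knob to pin line is about 83 mm, rail yaw is about −3°, and plate size is 131×61. The guide lies towards the rail's −y. Next I work out the plate yaw and the move to hover above it.

Run:
```python
from h import *; from cell import optics,sensors
np.set_printoptions(precision=4,suppress=True)
c=optics.calibration("top"); r=((212.709,285.627),(26.603,57.097),82.694)
b=plane(c,cv2.boxPoints(r),.015)
for i in range(2): d=b[i+1]-b[i]; print(np.linalg.norm(d),np.degrees(np.arctan2(d[1],d[0])))
s=sensors.observe(); T=R.from_rotvec(s["ee_rot"]).as_matrix(); print(T)
w=optics.calibration("wrist"); M=cv2.Rodrigues(w["rvec"])[0]; print("cam in tool",T.T@(-M.T@w["tvec"]-s["position"]), T.T@M.T)
```

```text
0.1320750550702984 -83.49027463966426
0.06117001314516194 -172.65159842371077
[[-0.9638  0.2666 -0.0003]
 [ 0.2666  0.9638 -0.0014]
 [-0.0001 -0.0015 -1.    ]]
cam in tool [ 0.0776 -0.0002 -0.1594] [[-0.0006 -0.9589 -0.2838]
 [ 1.     -0.0006 -0.0001]
 [-0.     -0.2838  0.9589]]
```

Call:
{"name": "arm_command", "arguments": {
  "deltas": [0, 0, -0.75, 0.255, -0.32, -0.03, 90, 0, 0, -0.75, 0.255, -0.32, -0.03, 90, 0, 0, -0.75, 0.255, -0.32, -0.03, 90, 0, 0, -0.75, 0.255, -0.32, -0.03, 90, 0, 0, -0.75, 0.255, -0.32, -0.03, 90, 0, 0, -0.75, 0.255, -0.32, -0.03, 90, 0, 0, -0.75, 0.255, -0.32, -0.03, 90, 0, 0, -0.75, 0.255, -0.32, -0.03, 90, 0, 0, -0.75, 0.255, -0.32, -0.03, 90, 0, 0, -0.75, 0.255, -0.32, -0.03, 90, 0, 0, -0.75, 0.255, -0.32, -0.03, 90, 0, 0, -0.75, 0.255, -0.32, -0.03, 90, 0, 0, -0.75, 0.255, -0.32, -0.03, 90, 0, 0, -0.75, 0.255, -0.32, -0.03, 90, 0, 0, -0.75, 0.255, -0.32, -0.03, 90, 0, 0, -0.75, 0.255, -0.32, -0.03, 90]
}}

```text
clock: 1.7
position: [0.4214, 0.2826, 0.1952]
ee_rot: [2.08, 2.354, 0.0]
force: [-0.2, -0.3, 0.6]
width: 0.981
gripper_force: 0.0
```

Run:
```python
from h import *; from cell import optics,sensors
np.set_printoptions(precision=4,suppress=True)
s=sensors.observe(); print(s["clock"],s["position"],s["joints"]); T=R.from_rotvec(s["ee_rot"]).as_matrix(); print("tool y deg",np.degrees(np.arctan2(T[1,1],T[0,1])))
c=optics.calibration("wrist"); im=optics.get_image("wrist"); cv2.imwrite("pics/w1.png",im); np.save("w1.npy",c,allow_pickle=True)
```

```text
1.7 [0.4214 0.2826 0.1952] [-1.0092  0.2787  0.3937  1.92   -0.1285  0.9671 -0.4327]
tool y deg 7.067923659560467
```

View pics/w1.png

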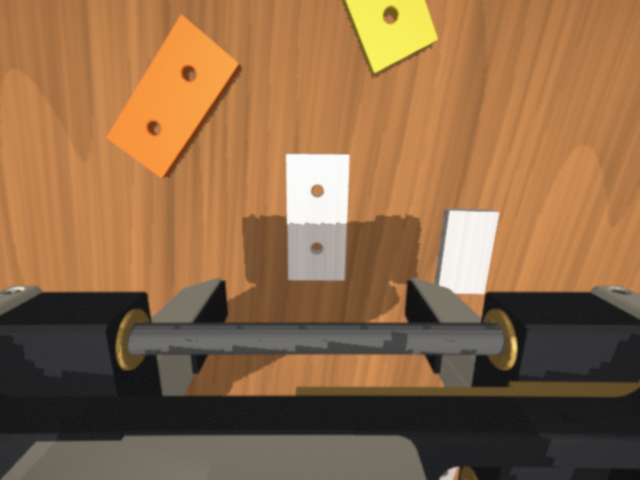

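The wrist view shows the plate at (286–350, 154–280), with holes at (317,190) and (316,247), and the fingers straddling it.

Run:
```python
from h import *
np.set_printoptions(precision=4,suppress=True)
c=np.load("w1.npy",allow_pickle=True).item(); im=cv2.imread("pics/w1.png"); hsv=cv2.cvtColor(im,cv2.COLOR_BGR2HSV)
m=((hsv[...,1]<70)&(im.max(2)>115)).astype(np.uint8); k=np.zeros_like(m);k[145:285,270:365]=1
cs=max(cv2.findContours(m*k,0,2)[0],key=cv2.contourArea); b=plane(c,cv2.boxPoints(cv2.minAreaRect(cs)),.015)
print("rect",cv2.minAreaRect(cs),b.mean(0),np.linalg.norm(np.diff(b,axis=0),axis=1),np.degrees(np.arctan2(*np.diff(b,axis=0)[:,[1,0]].T)))
f=((hsv[...,1]>=70)|(im.max(2)<100))
H=[q for q,a in blobs(f,20,300,(295,165,342,272))]; P=plane(c,H,.015)
print(H,P,P.mean(0),np.linalg.norm(P[0]-P[1]),np.degrees(np.arctan2(*(P[1]-P[0])[[1,0]])))
```

```text
rect ((317.5, 216.5), (127.0, 63.0), 90.0) [0.4224 0.281  0.015 ] [0.0604 0.1315 0.0673] [   7.0289  -81.3884 -172.9799]
[array([317.0206, 189.9072]), array([316.4211, 246.1404])] [[0.4182 0.3111 0.015 ]
 [0.4248 0.2532 0.015 ]] [0.4215 0.2822 0.015 ] 0.05824143126605625 -83.52313273179307
```

Call:
{"name": "arm_command", "arguments": {
  "deltas": [0, 0, -0.005, 0, 0, -0.05, 90, 0, 0, -0.005, 0, 0, -0.1, 90, 0, 0, -0.005, 0, 0, -0.14, 90, 0, 0, -0.005, 0, 0, -0.16, 90, 0, 0, -0.005, 0, 0, -0.172, 90, 0, 0, -0.005, 0, 0, -0.172, 90, 0, 0, -0.005, 0, 0, -0.172, 50, 0, 0, -0.005, 0, 0, -0.172, 50, 0, 0, -0.005, 0, 0, -0.172, 50, 0, 0, -0.005, 0, 0, -0.172, 50, 0, 0, -0.005, 0, 0, -0.172, 50, 0, 0, -0.005, 0, 0, -0.172, 50, 0, 0, -0.005, 0, 0, -0.172, 50],
  "force": 30
}}

```text
clock: 3.05
position: [0.4216, 0.2824, 0.0232]
ee_rot: [2.09, 2.345, 0.0]
force: [-0.2, 0.5, 0.1]
width: 0.546
gripper_force: 0.0
```

The opening reads 50 mm with no grip force, so the plate isn't between the fingers. I look before doing anything else.

Run:
```python
from h import *; from cell import optics,sensors
s=sensors.observe(); print(s["width"],s["gripper_force"],s["position"])
a=optics.get_image("wrist"); b=optics.get_image("side")[170:270,140:320]; t=optics.get_image("top")[230:340,150:300]
cv2.imwrite("pics/w2.png",np.vstack([cv2.resize(a,(400,300)),cv2.resize(b,(400,222))]))
```

```text
0.546191783496446 0.0 [0.42160181 0.28241468 0.02320439]
```

View pics/w2.png

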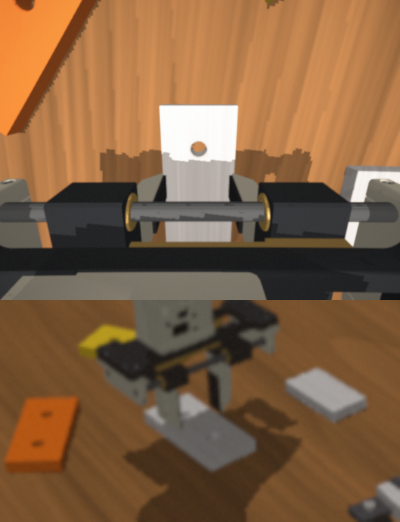

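The wrist view shows the pads on either side of the plate (edges at 160 and 238), so the width reading may not match. I close further and read it again.

Call:
{"name": "arm_command", "arguments": {
  "deltas": [0, 0, 0, 0, 0, 0, 30, 0, 0, 0, 0, 0, 0, 30, 0, 0, 0, 0, 0, 0, 30, 0, 0, 0, 0, 0, 0, 30],
  "force": 30
}}

```text
clock: 3.6
position: [0.4216, 0.2824, 0.0231]
ee_rot: [-2.09, -2.345, 0.0]
force: [0.2, -0.2, -0.4]
width: 0.327
gripper_force: 0.0
```

Run:
```python
from h import *; from cell import optics,sensors
s=sensors.observe(); print(s["width"],s["gripper_force"],s["position"])
a=optics.get_image("wrist"); b=optics.get_image("side")[170:270,140:320]
cv2.imwrite("pics/w3.png",np.vstack([cv2.resize(a[180:400,150:500],(700,440))[:340],cv2.resize(b,(700,389))[60:310]]))
```

```text
0.32656976298707163 0.0 [0.42158277 0.28239654 0.0231162 ]
```

View pics/w3.png

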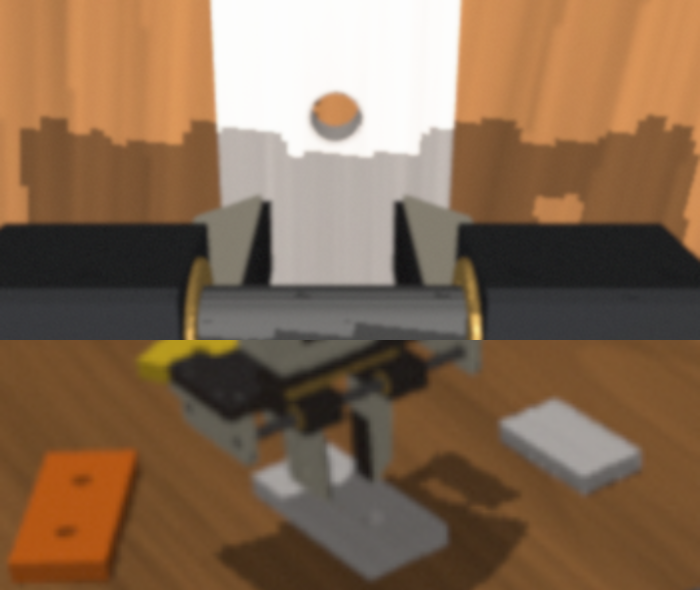

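The fingers have closed 30 mm apart above the plate's top face, with no contact. So the fingertips really are higher than the reported TCP z implies. I estimate the tip height from the side view.

Run:
```python
from h import *; from cell import optics,sensors
np.set_printoptions(precision=4,suppress=True)
c=optics.calibration("side"); s=sensors.observe()
T=R.from_rotvec(s["ee_rot"]).as_matrix()
for px in ([223.6,226.6],[217,223]):
  for z in (0,.01,.015,.02,.03): print(px,z,"in tool:",(T.T@(plane(c,[px],z)[0]-s["position"])))
# plate corner checks in side
for z in (.0,.015): print(plane(c,[[235,246],[254,235.5]],z))
w=optics.calibration("wrist");M=cv2.Rodrigues(w["rvec"])[0]; print(T.T@(-M.T@w["tvec"]-s["position"]))
```

```text
[223.6, 226.6] 0 in tool: [0.0235 0.0018 0.0231]
[223.6, 226.6] 0.01 in tool: [ 0.0102 -0.0064  0.0131]
[223.6, 226.6] 0.015 in tool: [ 0.0035 -0.0106  0.0081]
[223.6, 226.6] 0.02 in tool: [-0.0031 -0.0147  0.0031]
[223.6, 226.6] 0.03 in tool: [-0.0165 -0.0229 -0.0069]
[217, 223] 0 in tool: [ 0.0489 -0.0013  0.0231]
[217, 223] 0.01 in tool: [ 0.0352 -0.0095  0.0131]
[217, 223] 0.015 in tool: [ 0.0283 -0.0135  0.0081]
[217, 223] 0.02 in tool: [ 0.0215 -0.0176  0.0031]
[217, 223] 0.03 in tool: [ 0.0078 -0.0258 -0.0069]
[[0.4028 0.2143 0.    ]
 [0.4633 0.2271 0.    ]]
[[0.3932 0.195  0.015 ]
 [0.4525 0.2075 0.015 ]]
[ 0.0768 -0.0011 -0.1594]
```

The tip works out at z≈0.025, roughly 20 mm higher than expected. I open, go down 14 mm gently watching the force, and check again from the side.

Call:
{"name": "arm_command", "arguments": {
  "deltas": [0, 0, 0, 0, 0, 0, 90, 0, 0, 0, 0, 0, 0, 90, 0, 0, 0, 0, 0, 0, 90, 0, 0, 0, 0, 0, 0, 90, 0, 0, 0, 0, 0, 0, 90, 0, 0, 0, 0, 0, 0, 90, 0, 0, 0, 0, 0, -0.004, 90, 0, 0, 0, 0, 0, -0.008, 90, 0, 0, 0, 0, 0, -0.011, 90, 0, 0, 0, 0, 0, -0.014, 90, 0, 0, 0, 0, 0, -0.014, 90, 0, 0, 0, 0, 0, -0.014, 90]
}}

```text
clock: 4.9
position: [0.4216, 0.2823, 0.009]
ee_rot: [2.09, 2.345, -0.0]
force: [0.7, 0.5, 1.3]
width: 0.978
gripper_force: 0.0
```

Run:
```python
from h import *; from cell import optics,sensors
s=sensors.observe(); print(s["width"],s["force"],s["position"])
b=optics.get_image("side")[170:270,140:320]
cv2.imwrite("pics/s4.png",cv2.resize(b,(720,400),interpolation=2))
```

```text
0.9780097179785681 [0.70614215 0.51344269 1.30090065] [0.42158252 0.28229896 0.00902306]
```

View pics/s4.png

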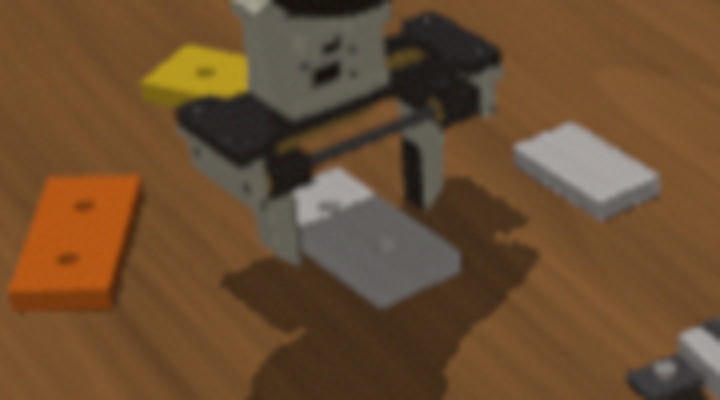

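The tips now straddle the plate at a height of about 10 mm. I go 5 mm lower and close.

Call:
{"name": "arm_command", "arguments": {
  "deltas": [0, 0, 0, 0, 0, -0.002, 90, 0, 0, 0, 0, 0, -0.004, 90, 0, 0, 0, 0, 0, -0.005, 90, 0, 0, 0, 0, 0, -0.005, 52, 0, 0, 0, 0, 0, -0.005, 52, 0, 0, 0, 0, 0, -0.005, 52, 0, 0, 0, 0, 0, -0.005, 52, 0, 0, 0, 0, 0, -0.005, 52, 0, 0, 0, 0, 0, -0.005, 52, 0, 0, 0, 0, 0, -0.005, 52],
  "force": 30
}}

```text
clock: 5.95
position: [0.4217, 0.2824, 0.0042]
ee_rot: [2.09, 2.345, 0.0]
force: [0.5, -0.6, 1.2]
width: 0.651
gripper_force: 30.0
```

The plate is gripped at 59.8 mm with 30 N. I lift it, carry it past the sled (beyond the guide, high up) and look back at the pins with the wrist camera.

Call:
{"name": "arm_command", "arguments": {
  "deltas": [0, 0, 0, 0, 0, 0.03, 52, 0, 0, 0, 0, 0, 0.07, 52, 0, 0, 0, 0, 0, 0.11, 52, 0, 0, 0, 0, 0, 0.15, 52, 0, 0, -0.107, 0.01, -0.04, 0.16, 52, 0, 0, -0.107, 0.02, -0.08, 0.16, 52, 0, 0, -0.107, 0.03, -0.12, 0.16, 52, 0, 0, -0.107, 0.04, -0.16, 0.16, 52, 0, 0, -0.107, 0.05, -0.2, 0.16, 52, 0, 0, -0.107, 0.06, -0.24, 0.16, 52, 0, 0, -0.107, 0.07, -0.28, 0.16, 52, 0, 0, -0.107, 0.08, -0.32, 0.16, 52, 0, 0, -0.107, 0.09, -0.36, 0.16, 52, 0, 0, -0.107, 0.103, -0.4, 0.16, 52, 0, 0, -0.107, 0.103, -0.44, 0.16, 52, 0, 0, -0.107, 0.103, -0.48, 0.16, 52, 0, 0, -0.107, 0.103, -0.52, 0.16, 52, 0, 0, -0.107, 0.103, -0.56, 0.16, 52, 0, 0, -0.107, 0.103, -0.58, 0.16, 52, 0, 0, -0.107, 0.103, -0.58, 0.16, 52]
}}

```text
clock: 7.95
position: [0.5229, -0.3017, 0.1638]
ee_rot: [2.285, 2.155, -0.003]
force: [0.2, -0.2, -2.6]
width: 0.648
gripper_force: 30.0
```

Run:
```python
from h import *; from cell import optics,sensors
np.set_printoptions(precision=4,suppress=True)
s=sensors.observe(); print(s["clock"],s["width"],s["position"],s["joints"]); T=R.from_rotvec(s["ee_rot"]).as_matrix(); print("tool y deg",np.degrees(np.arctan2(T[1,1],T[0,1])))
c=optics.calibration("wrist"); im=optics.get_image("wrist"); cv2.imwrite("pics/w5.png",im); np.save("w5.npy",c,allow_pickle=True)
```

```text
7.95 0.647618694538127 [ 0.5229 -0.3017  0.1638] [ 0.0439  0.4951  0.5683  1.7369 -0.3061  0.9993  0.6666]
tool y deg -3.349353477296786
```

View pics/w5.png

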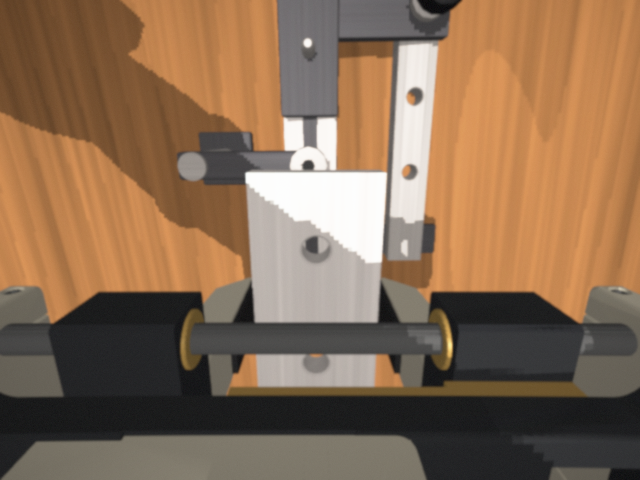

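The wrist view shows the near pin tip at (308,43), the bush at (308,165), index holes at (414,96) and (409,171), and the held plate's holes at (316,246) and (316,362). I work out the correction from these.

Run:
```python
from h import *
np.set_printoptions(precision=4,suppress=True)
c=np.load("w5.npy",allow_pickle=True).item(); im=cv2.imread("pics/w5.png"); g=im.max(2)
tip=[q for q,a in blobs(g>135,8,150,(298,33,320,52))]; print("tip",tip)
idx=[q for q,a in blobs(g<125,30,400,(402,84,427,108))+blobs(g<125,30,400,(400,160,420,184))]; print("idx",idx)
for bias in (0,.01,.02):
  c2=dict(c); M=cv2.Rodrigues(c["rvec"])[0]; c2["tvec"]=c["tvec"]-M@np.array([0,0,bias])
  I=plane(c2,[[414,96],[409.5,171.5]],.024)
  H=plane(c2,[[316,246],[316,362]],.1746+bias if bias==0 else .1746)
  p=plane(c2,[[308.5,41.5]],.062); b=plane(c2,[[308.5,164.5]],.101)
  gp=plane(c2,[[192,166]],.098)
  print(bias,"idx",I[:,:2],np.linalg.norm(I[0]-I[1]),"holes",H[:,:2],np.linalg.norm(H[0]-H[1]),"pin",p[0],"bush",b[0],"post",gp[0],np.linalg.norm((b-gp)[0,:2]))
```

```text
tip [array([307.1075,  42.1075])]
idx [array([416.5051,  94.3232]), array([412.1167, 171.5833])]
0 idx [[ 0.6072 -0.1971]
 [ 0.6048 -0.2568]] 0.05974209576728655 holes [[ 0.5237 -0.2715]
 [ 0.5201 -0.3327]] 0.06123483818155081 pin [ 0.5251 -0.1624  0.062 ] bush [ 0.5208 -0.2404  0.101 ] post [ 0.4461 -0.2372  0.098 ] 0.07478696907936232
0.01 idx [[ 0.6099 -0.1962]
 [ 0.6074 -0.2579]] 0.061739642043437605 holes [[ 0.5235 -0.2747]
 [ 0.5197 -0.3399]] 0.06535902380885392 pin [ 0.5251 -0.16    0.062 ] bush [ 0.5206 -0.2411  0.101 ] post [ 0.4425 -0.2378  0.098 ] 0.07810668179387813
0.02 idx [[ 0.6126 -0.1953]
 [ 0.6101 -0.259 ]] 0.06373718831958858 holes [[ 0.5234 -0.2778]
 [ 0.5193 -0.3472]] 0.06948320943615705 pin [ 0.525  -0.1576  0.062 ] bush [ 0.5203 -0.2418  0.101 ] post [ 0.4389 -0.2383  0.098 ] 0.08142639556256814
```

With no z bias the known spacings come out right: index 59.7, plate holes 61.2, and bush to post 74.8 (75 given). So the poses are sound, and the pads simply end near the reported TCP. I move above the pins and stop with the plate's underside at about 0.072.

Call:
{"name": "arm_command", "arguments": {
  "deltas": [0, 0, 0, 0.002, 0.04, 0, 52, 0, 0, 0, 0.002, 0.08, 0, 52, 0, 0, 0, 0.002, 0.12, 0, 52, 0, 0, 0, 0.002, 0.15, 0, 52, 0, 0, 0, 0.002, 0.1665, 0, 52, 0, 0, 0, 0.002, 0.1665, -0.03, 52, 0, 0, 0, 0.002, 0.1665, -0.06, 52, 0, 0, 0, 0.002, 0.1665, -0.08, 52, 0, 0, 0, 0.002, 0.1665, -0.088, 52, 0, 0, 0, 0.002, 0.1665, -0.088, 52, 0, 0, 0, 0.002, 0.1665, -0.088, 52, 0, 0, 0, 0.002, 0.1665, -0.088, 52]
}}

```text
clock: 9.2
position: [0.5274, -0.1311, 0.0772]
ee_rot: [2.278, 2.161, 0.002]
force: [0.0, -0.3, -2.6]
width: 0.653
gripper_force: 30.0
```

Run:
```python
from h import *; from cell import optics,sensors
np.set_printoptions(precision=4,suppress=True)
s=sensors.observe(); print(s["clock"],s["width"],s["position"],s["force"]); T=R.from_rotvec(s["ee_rot"]).as_matrix(); print("tool y deg",np.degrees(np.arctan2(T[1,1],T[0,1])))
a=optics.get_image("wrist"); b=optics.get_image("side")[200:380,290:490]
cv2.imwrite("pics/w6.png",np.vstack([a[:300,140:500],cv2.resize(b,(360,324))[:300]]))
```

```text
9.2 0.6529197713900009 [ 0.5274 -0.1311  0.0772] [ 0.0359 -0.2749 -2.615 ]
tool y deg -3.0317973632201345
```

View pics/w6.png

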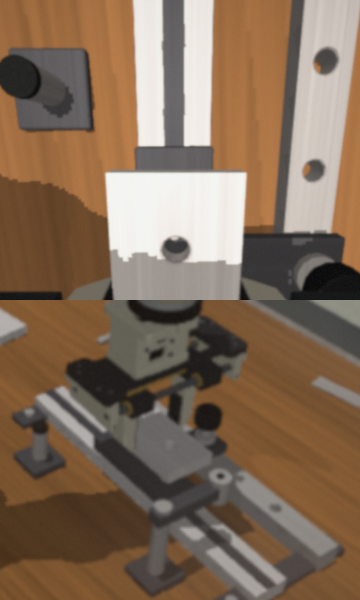

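The pin tip shows through the plate hole, centred sideways (spot at column 176, hole centre at 176). I lower onto the tapers and check the force.

Call:
{"name": "arm_command", "arguments": {
  "deltas": [0, 0, 0, 0, 0, -0.004, 52, 0, 0, 0, 0, 0, -0.008, 52, 0, 0, 0, 0, 0, -0.011, 52, 0, 0, 0, 0, 0, -0.014, 52, 0, 0, 0, 0, 0, -0.016, 52, 0, 0, 0, 0, 0, -0.018, 52, 0, 0, 0, 0, 0, -0.018, 52]
}}

```text
clock: 10.0
position: [0.5264, -0.1311, 0.0578]
ee_rot: [-2.279, -2.161, 0.0]
force: [0.5, -0.1, -2.9]
width: 0.648
gripper_force: 30.0
```

Call:
{"name": "arm_command", "arguments": {
  "deltas": [0, 0, 0, 0, 0, -0.003, 52, 0, 0, 0, 0, 0, -0.006, 52, 0, 0, 0, 0, 0, -0.009, 52, 0, 0, 0, 0, 0, -0.011, 52, 0, 0, 0, 0, 0, -0.0125, 52, 0, 0, 0, 0, 0, -0.0135, 52, 0, 0, 0, 0, 0, -0.0145, 52, 0, 0, 0, 0, 0, -0.0145, 52]
}}

```text
clock: 10.8
position: [0.5266, -0.1311, 0.0442]
ee_rot: [-2.28, -2.161, -0.001]
force: [-2.4, 0.3, 6.1]
width: 0.653
gripper_force: 30.0
```

Contact shows at z 0.0442, exactly the seated height, with about 9 N of support. I release and go straight up.

Call:
{"name": "arm_command", "arguments": {
  "deltas": [0, 0, 0, 0, 0, 0, 78, 0, 0, 0, 0, 0, 0, 78, 0, 0, 0, 0, 0, 0, 78, 0, 0, 0, 0, 0, 0, 78, 0, 0, 0, 0, 0, 0, 78, 0, 0, 0, 0, 0, 0.02, 78, 0, 0, 0, 0, 0, 0.06, 78, 0, 0, 0, 0, 0, 0.1, 78, 0, 0, 0, 0, 0, 0.14, 78, 0, 0, 0, 0, 0, 0.17, 78, 0, 0, 0, 0, 0, 0.17, 78]
}}

```text
clock: 11.9
position: [0.5289, -0.1319, 0.2177]
ee_rot: [2.276, 2.158, 0.008]
force: [-0.3, 0.6, -0.1]
width: 0.847
gripper_force: 0.0
```

Call:
{"name": "arm_command", "arguments": {
  "deltas": [0, 0, -1, 0.083, -0.005, 0, 90, 0, 0, -1, 0.083, -0.005, 0, 90, 0, 0, -1, 0.083, -0.005, 0, 90, 0, 0, -1, 0.083, -0.005, 0, 90, 0, 0, -1, 0.083, -0.005, 0, 90, 0, 0, -1, 0.083, -0.005, 0, 90, 0, 0, -1, 0.083, -0.005, 0, 90, 0, 0, -1, 0.083, -0.005, 0, 90, 0, 0, -1, 0.083, -0.005, 0, 90, 0, 0, -1, 0.083, -0.005, 0, 90, 0, 0, -1, 0.083, -0.005, 0, 90, 0, 0, -1, 0.083, -0.005, 0, 90, 0, 0, -1, 0.083, -0.005, 0, 90, 0, 0, -1, 0.083, -0.005, 0, 90]
}}

```text
clock: 13.3
position: [0.6095, -0.1361, 0.2134]
ee_rot: [-3.14, 0.081, 0.001]
force: [-0.0, 0.4, -0.1]
width: 0.981
gripper_force: 0.0
```

Run:
```python
from h import *; from cell import optics,sensors
np.set_printoptions(precision=4,suppress=True)
s=sensors.observe(); print(s["clock"],s["width"],s["position"],s["joints"]); T=R.from_rotvec(s["ee_rot"]).as_matrix(); print("tool y deg",np.degrees(np.arctan2(T[1,1],T[0,1])))
c=optics.calibration("wrist"); a=optics.get_image("wrist"); cv2.imwrite("pics/w7.png",a); np.save("w7.npy",c,allow_pickle=True)
b=optics.get_image("side")[200:380,290:490]
cv2.imwrite("pics/v7.png",np.vstack([a[:300,140:500],cv2.resize(b,(360,324))[:300]]))
```

```text
13.3 0.9811976098247467 [ 0.6095 -0.1361  0.2134] [-0.4816  0.5966  0.9932  1.6413 -0.5297  1.1982 -0.9901]
tool y deg -92.94046369533245
```

View pics/v7.png

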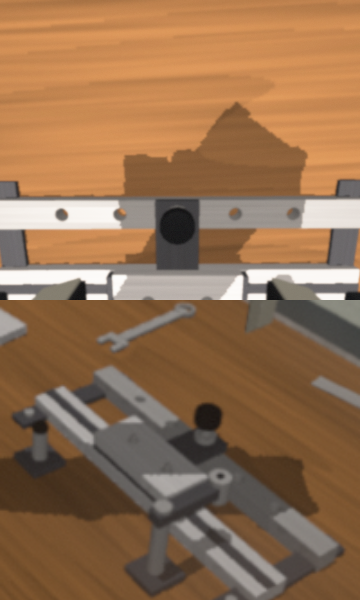

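The plate lies flat on the deck with its pins through it. The knob is at wrist pixel (317,226). I work out its position.

Run:
```python
from h import *
np.set_printoptions(precision=4,suppress=True)
c=np.load("w7.npy",allow_pickle=True).item(); im=cv2.imread("pics/w7.png"); g=im.max(2)
m=np.zeros_like(g); m[195:255,290:345]=(g[195:255,290:345]<48)
cs=max(cv2.findContours(m,0,2)[0],key=cv2.contourArea); (x,y),r=cv2.minEnclosingCircle(cs); print(x,y,r,cv2.boundingRect(cs))
x0,y0,w,h=cv2.boundingRect(cs); P=plane(c,[[x0,y+0],[x0+w,y],[x0+w/2,y]],.082); print(P,np.linalg.norm(P[0]-P[1]))
```

```text
317.0 225.72727966308594 18.3819580078125 (300, 208, 35, 37)
[[ 0.6135 -0.1224  0.082 ]
 [ 0.6119 -0.1529  0.082 ]
 [ 0.6127 -0.1377  0.082 ]] 0.03053007601221622
```

Call:
{"name": "arm_command", "arguments": {
  "deltas": [0, 0, 0, 0.002, -0.001, -0.04, 90, 0, 0, 0, 0.002, -0.001, -0.08, 90, 0, 0, 0, 0.002, -0.001, -0.115, 90, 0, 0, 0, 0.002, -0.001, -0.135, 90, 0, 0, 0, 0.002, -0.001, -0.148, 90, 0, 0, 0, 0.002, -0.001, -0.153, 90, 0, 0, 0, 0.002, -0.001, -0.153, 90, 0, 0, 0, 0.002, -0.001, -0.153, 24, 0, 0, 0, 0.002, -0.001, -0.153, 24, 0, 0, 0, 0.002, -0.001, -0.153, 24, 0, 0, 0, 0.002, -0.001, -0.153, 24, 0, 0, 0, 0.002, -0.001, -0.153, 24, 0, 0, 0, 0.002, -0.001, -0.153, 24, 0, 0, 0, 0.002, -0.001, -0.153, 24, 0, 0, 0, 0.002, -0.001, -0.153, 24, 0, 0, 0, 0.002, -0.001, -0.153, 24, 0, 0, 0, 0.002, -0.001, -0.153, 24],
  "force": 45
}}

```text
clock: 15.1
position: [0.6116, -0.1372, 0.0606]
ee_rot: [3.14, -0.084, -0.0]
force: [-1.1, -0.1, -0.2]
width: 0.336
gripper_force: 45.0
```

The knob is held with 45 N, opening about 31 mm. I pull it up 18 mm.

Call:
{"name": "arm_command", "arguments": {
  "deltas": [0, 0, 0, 0, 0, 0.004, 24, 0, 0, 0, 0, 0, 0.008, 24, 0, 0, 0, 0, 0, 0.012, 24, 0, 0, 0, 0, 0, 0.015, 24, 0, 0, 0, 0, 0, 0.0185, 24, 0, 0, 0, 0, 0, 0.0185, 24, 0, 0, 0, 0, 0, 0.0185, 24]
}}

```text
clock: 15.8
position: [0.6115, -0.1371, 0.079]
ee_rot: [3.14, -0.083, -0.0]
force: [2.6, -3.0, -11.7]
width: 0.338
gripper_force: 45.0
```

The force rose to about 12 N, which fits the spring, so the pin is clear. I slide 60 mm along the rail's −y.

Call:
{"name": "arm_command", "arguments": {
  "deltas": [0, 0, 0, -0.0002, -0.004, 0, 24, 0, 0, 0, -0.0005, -0.01, 0, 24, 0, 0, 0, -0.001, -0.018, 0, 24, 0, 0, 0, -0.0014, -0.026, 0, 24, 0, 0, 0, -0.0018, -0.034, 0, 24, 0, 0, 0, -0.0023, -0.042, 0, 24, 0, 0, 0, -0.0027, -0.05, 0, 24, 0, 0, 0, -0.003, -0.056, 0, 24, 0, 0, 0, -0.0032, -0.06, 0, 24, 0, 0, 0, -0.0032, -0.06, 0, 24, 0, 0, 0, -0.0032, -0.06, 0, 24]
}}

```text
clock: 16.9
position: [0.6085, -0.1985, 0.0794]
ee_rot: [3.139, -0.084, 0.001]
force: [4.2, -1.9, -11.2]
width: 0.339
gripper_force: 45.0
```

Call:
{"name": "arm_command", "arguments": {
  "deltas": [0, 0, 0, 0, 0.0005, 0, 24, 0, 0, 0, 0, 0.0005, -0.002, 24, 0, 0, 0, 0, 0.0005, -0.004, 24, 0, 0, 0, 0, 0.0005, -0.006, 24, 0, 0, 0, 0, 0.0005, -0.008, 24, 0, 0, 0, 0, 0.0005, -0.008, 24]
}}

```text
clock: 17.5
position: [0.6086, -0.1967, 0.071]
ee_rot: [3.14, -0.083, 0.0]
force: [4.9, -1.2, -9.1]
width: 0.337
gripper_force: 45.0
```

At 10 mm of height the pull is still the spring's (−9 N), so the pin is entering the hole. I lower the rest of the way.

Call:
{"name": "arm_command", "arguments": {
  "deltas": [0, 0, 0, 0, 0, -0.002, 24, 0, 0, 0, 0, 0, -0.004, 24, 0, 0, 0, 0, 0, -0.006, 24, 0, 0, 0, 0, 0, -0.008, 24, 0, 0, 0, 0, 0, -0.01, 24, 0, 0, 0, 0, 0, -0.011, 24, 0, 0, 0, 0, 0, -0.0115, 24, 0, 0, 0, 0, 0, -0.0115, 24, 0, 0, 0, 0, 0, -0.0115, 24]
}}

```text
clock: 18.4
position: [0.6087, -0.1968, 0.0606]
ee_rot: [-3.14, 0.084, -0.002]
force: [1.9, -0.2, 6.0]
width: 0.337
gripper_force: 45.0
```

The pin is home: same height as before the pull, and now supported at +6 N. I check the plate, sled and loose objects numerically before handing in.

Run:
```python
from h import *; from cell import optics,sensors
np.set_printoptions(precision=4,suppress=True)
s0=cv2.imread("pics/side0.png"); s1=optics.get_image("side"); t0=cv2.imread("pics/top0.png"); t1=optics.get_image("top"); cv2.imwrite("pics/side9.png",s1); cv2.imwrite("pics/top9.png",t1)
for n,a,b,bx in (("offcut",t0,t1,(195,200,248,235)),("spanner",t0,t1,(262,95,292,182)),("oil",t0,t1,(495,158,540,200)),("oil side",s0,s1,(505,300,555,375)),("span side",s0,s1,(340,198,402,230))):
    x0,y0,x1,y1=bx; print(n,np.abs(a[y0:y1,x0:x1].astype(int)-b[y0:y1,x0:x1]).mean())
c=optics.calibration("side")
def proj(P): return cv2.projectPoints(np.array(P,float),c["rvec"],c["tvec"],c["camera_matrix"],c["D"])[0].reshape(-1,2)
u=np.array([.9986,-.0536,0]); v=np.array([.0536,.9986,0]); o=np.array([.5255,-.1317,0])-.06*v
for z in (.04,.055): print("expected plate corners side",z,proj([o+i*.03*u+j*.065*v+[0,0,z] for i,j in ((-1,-1),(1,-1),(1,1),(-1,1))]).round(1).tolist())
hsv=cv2.cvtColor(s1,cv2.COLOR_BGR2HSV); m=((hsv[...,1]<50)&(s1.max(2)>85)).astype(np.uint8)
q=proj([o+i*.03*u+j*.065*v+[0,0,.055] for i,j in ((-1,-1),(1,-1),(1,1),(-1,1))]).astype(np.int32)
k=np.zeros_like(m); cv2.fillPoly(k,[q],1); print("light fraction inside",m[k>0].mean())
k2=cv2.dilate(k,np.ones((9,9)))-cv2.dilate(k,np.ones((3,3))); print("ring",m[k2>0].mean())
print({k:v for k,v in sensors.observe().items() if k in("clock","position","force","gripper_force","width")})
```

```text
offcut 17.00772686433064
spanner 18.35759897828863
oil 16.11463844797178
oil side 13.312888888888889
span side 15.513272849462366
expected plate corners side 0.04 [[400.4, 333.2], [424.1, 320.9], [380.8, 284.2], [357.7, 294.4]]
expected plate corners side 0.055 [[401.3, 327.3], [425.3, 315.1], [381.5, 278.5], [358.2, 288.6]]
light fraction inside 0.7911479944674965
ring 0.703125
{'clock': 18.5, 'position': array([ 0.6087, -0.1968,  0.0606]), 'force': array([1.4677, 0.3866, 6.398 ]), 'gripper_force': 45.0015914440155, 'width': 0.34076279889952693}
```

The differences are uniformly around 15, probably a change in lighting. I check for actual shifts and measure the plate's corners.

Run:
```python
from h import *
np.set_printoptions(precision=2,suppress=True)
L=lambda n:cv2.cvtColor(cv2.imread(f"pics/{n}.png"),cv2.COLOR_BGR2GRAY).astype(np.float32)
t0,t1,s0,s1=map(L,("top0","top9","side0","side9"))
for n,a,b,(x0,y0,x1,y1) in (("offcut",t0,t1,(195,200,248,235)),("spanner",t0,t1,(262,95,292,182)),("oil",t0,t1,(495,158,540,200)),("oil side",s0,s1,(505,300,555,375)),("wood",t0,t1,(520,300,620,380)),("railfoot",t0,t1,(300,183,350,265))):
    A,B=a[y0:y1,x0:x1],b[y0:y1,x0:x1]; print(n,"shift",cv2.phaseCorrelate(A,B,cv2.createHanningWindow(A.shape[::-1],cv2.CV_32F)),"mean diff",(B-A).mean())
im=cv2.imread("pics/side9.png"); g=s1
# profile across near short edge and near long edge of the plate, side view (gray)
def prof(a,b,n=25): 
    p=np.linspace(a,b,n).astype(np.float32); return cv2.remap(g,p[:,0][None],p[:,1][None],1)[0].astype(int)
a=np.array([379.7,308]); print("down across near long edge mid",prof(a+[0,-12],a+[0,12]))
b=np.array([413.3,321.2]); print("down across near short edge mid",prof(b+[0,-12],b+[0,12]))
b2=np.array([391.5,314.0]);
```

```text
offcut shift ((0.07225008651851184, -0.003922203481010911), 0.9807954577752102) mean diff 17.267925
spanner shift ((-0.015388617618356193, 0.06735257098297609), 0.9322150135040284) mean diff 19.14751
oil shift ((0.33723471999459065, 0.5201461627530328), 1.0295681713245532) mean diff 16.780952
oil side shift ((0.04743510234433046, 0.45580296466854975), 0.9382217508951823) mean diff 5.8803306
wood shift ((0.06851212075135749, -0.24039444366016482), 0.8306300251483917) mean diff 6.681618
railfoot shift ((-0.08125491306216048, -0.022071454994204487), 0.3438334486219618) mean diff -41.37561
down across near long edge mid [105 107 107 108 129 168 178 177 177 175 166 149 126 112 117 134 142 142
 142 144 143 132 106  85  70]
down across near short edge mid [ 98  97  96  97 102 104 104 104 105 105 105 114 130 127 115 110 109 102
  86  74  71  71  70  66  59]
```

The loose items haven't moved (sub-pixel shifts, brightness change only). The plate's near edge crosses at rows ~321 and ~327, as expected for a flush plate on the shifted sled. I hand it in.

```bash
python3 -c "
from cell import arm
print(arm.sign_off())"
```

```text
the job is handed in; nothing more can be done
None
```

I handed the job in at about 18.5 s: the backplate is flush on its pins, the sled is one index hole nearer the drill guide with the lock pin fully home, the knob is still gripped at 45 N, and the other loose things are where they were.

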